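# Sample case up over the edge of the instrument board

## Task

Get the orange-lidded sample case up onto the raised instrument board: lift only its leading end by the handle and rest it over the board's front edge, the rear edge still down on the bench, and let go of it so. Then slide it the rest of the way onto the board until it sits flat and square against the back stop, without ever carrying it in the air, and leave the blue-lidded case where it is.

Things in the scene. Friction and masses are not known exactly. Their poses are not given: they have to be found in the camera images.
- case: Case to move: hard plastic, 120 x 90 x 42 mm (x, y, z), 0.3 to 0.65 kg, smooth black body (slippery, friction about 0.3), orange lid. Origin: centre of its underside; +x to its leading end (faces the board), z up. Leading face at x = +60 mm, rear face at x = -60. Starts flat on the bench, 10 to 60 mm before the board, up to 11 degrees askew.
- case_handle (a point): middle of the orange case's fixed steel handle bar, at (40, 0, 76) mm in the case's frame (near the leading end): round bar 10 mm thick, 60 mm long along the case's y, on a post at each end (y = -30 and +30 mm), 29 mm clear between bar and lid
- case_rear (a point): middle of the orange case's lower rear edge, (-60, 0, 0) mm in its frame; height 0 when down on the bench, 14 mm when up on the board
- board: Fixed grey board, 340 deep (x) x 500 mm wide (y), top 14 mm above the bench, square step in front. Origin: middle of front edge at bench level; +x to the back, z up. Back stop: aluminium bar over the full width, front face at x = 150 mm, 22 mm high above the board; a case home against it has its centre at x = 90, any y. Board clear before the stop; a 60 mm tall controller, dish and lens behind it.
- spare: Bystander, leave alone: same case and handle with a blue lid, on the bench beside the orange one, to its left or right, centres 180 to 265 mm apart. Origin and axes as the orange case.
Not all that is in view belongs to the job. Leave any green look-alike of the case alone.

How it is judged:
By the outcome, as a careful person would: the job done as asked, in the order asked, and still so for the second after the job is handed in, with the robot touching nothing.
It also fails if it takes over 51 s, if anything falls off the work surface, if the arm or the gripper's body presses on something with over 40 N, if the wrist force passes 120 N, or if a joint passes its speed limit or range.

## Robot

A 7-joint arm with a two-finger parallel gripper is mounted at the origin on the work surface. World frame = base frame: x ahead of the robot, y to its left, z up, the work surface at z = 0. Lengths are in mm, angles in rad, forces in N, time in s.
With the tool pointing down it reaches from about 425 to 975 mm from the base axis. Payload 16.7 kg.
Tool frame: the origin (TCP) lies at the centre of the arm's flange, where the gripper is bolted on; the fingertips stand r.finger_overhang ahead of it and the grasp point (between the pads) lies 155 mm ahead of it (r.finger_overhang is the distance from the TCP to the fingertips, in mm); z points along the fingers, y is the direction in which the jaws open and shut (so a half turn about z gives the same grasp; the last joint's range is limited). The gripper opens to 85 mm and grips with 20 to 120 N. Pads are 22 mm wide; open, the fingers measure 114 mm over their backs; the gripper's body (76 mm by 85 mm) begins 54 mm behind the grasp point. The pads swing forward as they close: fully open they stand 13 mm farther back than shut.
Start: joints at [-1.274, 0.426, 0.074, 1.606, -0.034, 1.111, -0.067], TCP at [291.663, 608.704, 404.702] pointing down, gripper open.
Joint ranges: [-2.85, 2.85], [-0.5, 2.14], [-1.23, 1.37], [0.21, 2.46], [-1.02, 4.16], [0.16, 2.05], [-2.73, 2.73]. Speed limits (rad/s): [1.89, 1.89, 2.39, 2.39, 3.01, 3.01, 3.01].

## Interface

Orientations are given as a rotation vector (axis times angle).
In Python, from plant import r gives the robot as it stands. Calls block until the motion is done:
- r.goto(position, orientation): joint-space move of the TCP to a pose.
- r.line_to(position, frame=None, vel=150): straight line of the TCP; frame=None keeps the orientation; vel is the mean speed in mm/s.
- r.move_j(angles): joint-space move.
- r.grip(opening, grip_force=None): opening from 0.0 (shut) to 1.0 (fully open); grip_force is the grip in N (None keeps the last); returns when the fingers have stopped.
- r.dwell(seconds).
- r.solve_ik(position, orientation): joint angles nearest the present ones, or None.
- r.camera(name): name is "scene" or "side" or "wrist"; returns the picture (384x512x3 uint8, red, green, blue); there is no depth.
- r.camera_info(name): a dict with "mtx" (3x3 intrinsics, pixels), "world_from_camera" (4x4, takes a point from camera to world coordinates). Camera axes: x right, y down, z forward; pixel columns grow to the right and rows downward; lengths in mm; the calibration is good to about 2 mm. A picture is of the moment at which its call begins: read the wrist's pose just before it. camera_info takes no time and is no camera call; for the wrist camera it gives the pose at the moment of the call.
A pose or a line that the arm cannot do raises r.IKError and nothing moves.
- r.sign_off(): hands the job in, once; it reports no verdict.
Trained networks look in the newest picture that a camera, given by its name, has taken for a name from the list of things; names that differ only in an ending like _2 or _b are one class to them, and where a whole thing is asked for, a point or a joint stands for the part that bears it (a point fixed in the world has none). Each returns a list of dicts, best first, with "score" (0 to 1); they miss things now and then, are a little off and sometimes report something else, mostly with a low value. They report only what shows in the picture. A call takes as long as a camera call. They do not tell look-alikes from the thing itself.
- r.recognise(target, camera): "at" ([x, y, z] in mm, in the coordinates of the camera as it stood for that picture, good to about 4 mm: the middle of the surface that is visible of it).
Readings, each from a call of its own:
- r.read_t(): time.
- r.read_joint_pos(): joint angles.
- r.read_qvel(): joint speeds.
- r.read_joint_efforts(): joint torques, N m.
- r.read_ee_pos(): TCP position.
- r.read_tcp_rot(): TCP orientation.
- r.read_contact_force(): force on the tool from outside, world axes, zero at the start.
- r.read_wrist_torque(): the same for the moment, N m.
- r.read_grip_width(): opening from 0.0 (shut) to 1.0 (fully open).
Only numpy, scipy, OpenCV 4.12 (cv2) and the standard library are available. Lean on these libraries where they do the work, as an engineer would, in place of code of your own. Each camera call takes 0.05 s, during which the arm holds its last target. There are 200 camera calls.

## Working session

There is one attempt and no reset: what is moved stays moved. The work goes in short steps, each a Python script; the robot and the scene stay as the last script left them, time stands still between calls to the robot, and variables do not carry over. Pictures are saved under pics/ and viewed, about 8 in all and at most 12, crops included, and the job is handed in when it is done.

```bash
mkdir -p pics; cat > h.py <<'E'
from plant import r
import numpy as np, cv2
from scipy.spatial.transform import Rotation as R
def shot(c,n):
    im=r.camera(c); cv2.imwrite(f'pics/{n}.png',im[:,:,::-1]); return im
def find(t,c):
    T=np.array(r.camera_info(c)['world_from_camera'])
    return [(round(d['score'],2),np.round((T@np.append(d['at'],1))[:3],1)) for d in r.recognise(t,c)]
def px(c,u,v,z,info=None):
    i=info or r.camera_info(c); T=np.array(i['world_from_camera']);K=np.array(i['mtx'])
    d=T[:3,:3]@np.linalg.inv(K)@[u,v,1]; o=T[:3,3]
    return np.round(o+d*(z-o[2])/d[2],1)
def proj(c,p,info=None):
    i=info or r.camera_info(c); T=np.linalg.inv(np.array(i['world_from_camera']));K=np.array(i['mtx'])
    q=K@(T@np.append(p,1))[:3]; return np.round(q[:2]/q[2],1)
E
python3 - <<'E'
from h import *
a=shot('scene','s0');b=shot('side','d0')
cv2.imwrite('pics/both.png',cv2.resize(np.vstack([a,b])[:,:,::-1],None,fx=.78,fy=.78))
for c in('scene','side'):
    for t in('case','case_handle','board','spare','case_rear'):print(c,t,find(t,c))
    print(np.round(r.camera_info(c)['world_from_camera'],2)[:3].tolist())
print(r.read_t(),r.finger_overhang,r.read_tcp_rot(),r.read_grip_width())
E
```

```text
scene case [(0.79, array([ 828.9, -255.8,   38.8])), (0.72, array([400. ,  23.9,  36.9])), (0.62, array([ 404.6, -157.7,   38.8])), (0.61, array([595.9,   5.7,  40.7]))]
scene case_handle [(0.9, array([594.5,   7.4,  39.5])), (0.84, array([399.4,  25.7,  43.9])), (0.76, array([ 406.1, -151.4,   40. ])), (0.58, array([ 821.4, -258. ,   39. ]))]
scene board [(0.62, array([792.6, 189.4,  18.1]))]
scene spare [(0.6, array([523.9, 171.5,  44.8]))]
scene case_rear [(0.95, array([ 403. , -154.1,   37.2])), (0.94, array([401. ,  20.8,  42.9])), (0.91, array([ 822.9, -251.9,   42.5])), (0.8, array([599.2,   1.1,  40.6]))]
[[-0.27, 0.55, -0.79, 1230.19], [0.96, 0.14, -0.23, 165.33], [-0.01, -0.82, -0.57, 562.75]]
side case [(0.85, array([364.2,  37.9,  44.3])), (0.61, array([560.1,  14.3,  43.6])), (0.59, array([ 376.5, -151. ,   42.8]))]
side case_handle [(0.85, array([363.2,  37.4,  45.1])), (0.78, array([ 790.5, -249.2,   45.1])), (0.72, array([555.8,  15.3,  41.2])), (0.63, array([ 374.7, -154.4,   43.6]))]
side board [(0.74, array([746.5, 236.8,  17.4]))]
side spare [(0.76, array([473.9, 182.6,  40.8]))]
side case_rear [(0.98, array([ 788.9, -243.4,   43.9])), (0.96, array([563.7,   8.2,  42. ])), (0.89, array([ 377. , -153.1,   43.3])), (0.55, array([360.7,  36.6,  41.1]))]
[[-0.95, -0.23, 0.2, 366.46], [-0.31, 0.74, -0.59, 599.84], [-0.02, -0.63, -0.78, 895.44]]
0.6 173.4 [-6.96112960e-01 -3.06347277e+00  5.28505958e-05] 0.9979653332363627
```

View pics/s0.png

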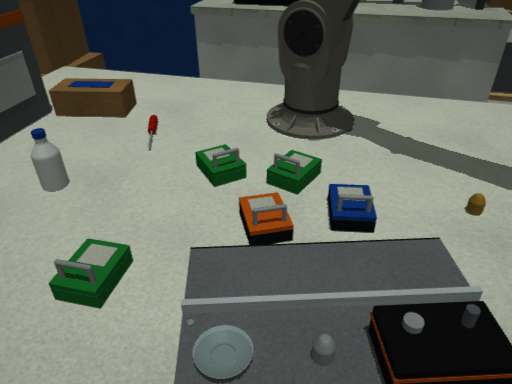

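View pics/d0.png

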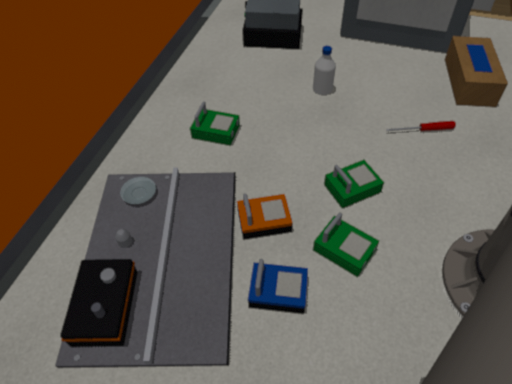

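The pictures show the orange case with its handle at about (268,208) in scene and (247,210) in side. Blue is to its right in scene and three green look-alikes stand around. The two cameras disagree by about 35 mm in x, so I'll check both against the robot base and the board.

```bash
python3 - <<'E'
from h import *
for c in('scene','side'):
    print(c,'base',proj(c,[0,0,0]), proj(c,[100,0,0]),'tcp',proj(c,r.read_ee_pos()),proj(c,np.array(r.read_ee_pos())-[0,0,170]))
print('scene board',px('scene',188,248,14),px('scene',440,240,14),'stop',px('scene',183,304,14),px('scene',480,295,14))
print('side board',px('side',235,173,14),px('side',228,358,14),'stop',px('side',178,173,36),px('side',155,357,36))
# handle ends: scene 252,216 / 286,212 ; side
print('scene bar',px('scene',252,209,76),px('scene',286,206,76))
print('side bar',px('side',246,198,76),px('side',250,221,76))
print('lid side',[px('side',*p,42) for p in((239,205),(286,195),(292,222),(243,233))])
print('lid scene',[px('scene',*p,42) for p in((239,199),(281,194),(292,228),(248,237))])
cv2.imwrite('pics/crop.png',np.hstack([cv2.resize(cv2.imread('pics/s0.png')[170:260,200:300],None,fx=4,fy=4,interpolation=2),cv2.resize(cv2.imread('pics/d0.png')[170:260,210:310],None,fx=4,fy=4,interpolation=2)]))
E
```

```text
scene base [309.6 118.6] [304.3 131.9] tcp [635.8  11.3] [592.5 101.4]
side base [507.6 283.6] [460.3 271.6] tcp [354.  600.4] [331.3 587.2]
scene board [ 688.3 -129.2   14. ] [537.  349.3  14. ] stop [819.4 -81.9  14. ] [669.2 402.4  14. ]
side board [ 681.9 -120.2   14. ] [530.5 341.8  14. ] stop [816.  -59.1  36. ] [661.5 388.7  36. ]
scene bar [612.5 -18.7  76. ] [585.8  43.9  76. ]
side bar [608.2  -3.   76. ] [578.1  57.2  76. ]
lid side [array([627.5,  -2.5,  42. ]), array([526.9, -65.7,  42. ]), array([491.6,   8.4,  42. ]), array([591.5,  71.6,  42. ])]
lid scene [array([541.8, -68.9,  42. ]), array([500.1,  15.5,  42. ]), array([609.1,  62.1,  42. ]), array([657.3, -14.5,  42. ])]
```

View pics/crop.png

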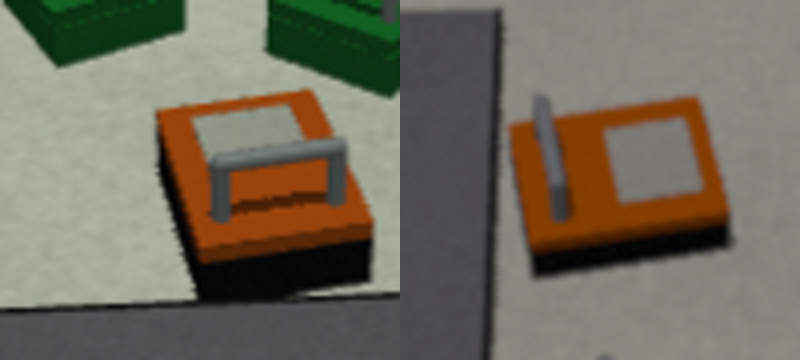

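Both views put the board yaw at about 17.7° and its front middle near (609,110). The case is near (567,2) with yaw about 25°. I'll go above it for a close wrist view.

```bash
cat >> h.py <<'E'
def down(yaw_deg,pitch=0):
    """tool down, jaw axis (tool y) along yaw; pitch tilts about the horizontal axis normal to yaw"""
    a=np.radians(yaw_deg); y=np.array([np.cos(a),np.sin(a),0]); z=np.array([0,0,-1.])
    M=np.column_stack([np.cross(y,z),y,z])
    n=np.array([-np.sin(a),np.cos(a),0])
    return (R.from_rotvec(n*np.radians(pitch))*R.from_matrix(M)).as_rotvec()
E
python3 - <<'E'
from h import *
q0=np.array(r.read_joint_pos())
for yaw in(25,205):
    s=r.solve_ik([545,-8,400],down(yaw)); print(yaw,None if s is None else np.round(s,2))
    if s is None: continue
    for p,y,z in(((603,20,231),25,0),((640,35,250),18,0),((500,-20,200),18+90,0),((640,40,200),18-90,0)):
        t=r.solve_ik(p,down(yaw-25+y)); print('   ',p,None if t is None else np.round(t,2))
yaw=25 if r.solve_ik([545,-8,400],down(25)) is not None else 205
r.goto([545,-8,400],down(yaw))
info=r.camera_info('wrist'); shot('wrist','w0')
import pickle; pickle.dump(info,open('w0.pkl','wb'))
for t in('case','case_handle','board'):print(t,find(t,'wrist'))
print(np.round(np.array(info['world_from_camera']),3)[:3].tolist(),r.read_t(),r.read_joint_pos())
E
```

```text
25 [-0.65  0.25  0.65  1.93 -0.18  1.02  0.51]
    (603, 20, 231) [-0.52  0.57  0.5   1.93 -0.39  0.74  0.64]
    (640, 35, 250) [-0.57  0.61  0.57  1.83 -0.43  0.83  0.53]
    (500, -20, 200) [-0.31  0.45  0.27  2.16 -0.22  0.55  2.01]
    (640, 40, 200) [-0.64  0.72  0.66  1.85 -0.61  0.78 -0.9 ]
205 [-1.03  0.46  1.23  1.95 -0.49  1.08 -2.3 ]
    (603, 20, 231) [-0.84  0.79  1.01  1.94 -0.86  0.92 -2.09]
    (640, 35, 250) [-0.91  0.95  1.2   1.85 -1.    1.11 -2.14]
    (500, -20, 200) [-0.55  0.51  0.57  2.17 -0.5   0.59 -0.87]
    (640, 40, 200) [-0.26  0.61  0.13  1.83 -0.12  0.71  1.82]
case [(0.73, array([369.1,  15.3,  41.8])), (0.6, array([ 5.683e+02, -3.000e-01,  4.210e+01])), (0.55, array([ 390.2, -158.8,   38.6])), (0.44, array([702.6,  78.5,  17.9]))]
case_handle [(0.75, array([366.1,  21.4,  44.4])), (0.72, array([ 388.1, -157.1,   45.9])), (0.6, array([5.645e+02, 1.000e-01, 4.190e+01]))]
board [(0.79, array([701.5,  79.5,  15.4]))]
[[0.906, 0.407, 0.118, 516.388], [0.424, -0.87, -0.251, 55.514], [0.0, 0.277, -0.961, 369.66]] 3.175 [-0.64788782  0.25054733  0.64637585  1.93212062 -0.17667553  1.01505165
  0.51433689]
```

View pics/w0.png

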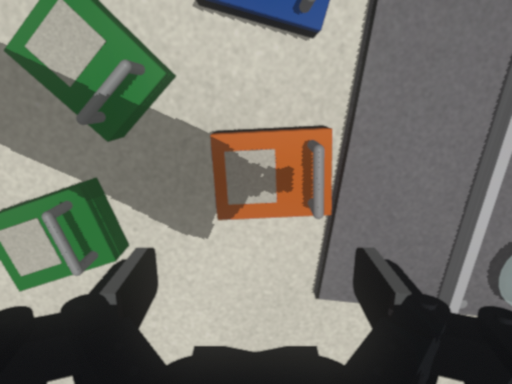

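The wrist view shows the orange lid's corners near (212,134), (331,127), (332,215) and (218,219), the bar from (317,145) to (319,215), and the board edge from (378,0) to (320,297). I'll fit these numerically.

```bash
python3 - <<'E'
from h import *; import pickle
I=pickle.load(open('w0.pkl','rb'))
P=lambda u,v,z:px('wrist',u,v,z,I)[:2]
im=cv2.imread('pics/w0.png').astype(int)
m=((im[:,:,2]>im[:,:,1]*1.6)&(im[:,:,2]>60)&(im[:,:,0]<im[:,:,2]*.5)).astype(np.uint8)
c=max(cv2.findContours(m,0,1)[0],key=cv2.contourArea)
q=np.array([P(u,v,42) for u,v in c[:,0]],np.float32)
print('lid',cv2.minAreaRect(q))
a,b=P(317,145,76),P(319,215,76); d=a-b; print('bar',a,b,np.hypot(*d),(a+b)/2,'yaw',np.degrees(np.arctan2(-d[0],d[1])))
for z in(14,0):
  a,b=P(378,0,z),P(322,297,z); d=a-b; print('edge',z,a,b,np.degrees(np.arctan2(-d[0],d[1])))
a,b=P(512,125,36),P(452,300,36); d=a-b;print('stop top',a,b,np.degrees(np.arctan2(-d[0],d[1])))
# edge rows
for v in(30,120,200,280): print(v,im[v,310:400:3].sum(1)//3)
E
```

```text
lid ((564.5806884765625, -4.736351013183594), (119.05130767822266, 89.6443099975586), 27.706039428710938)
bar [583.2  42.3] [615.8 -14.9] 65.83767918145348 [599.5  13.7] yaw 29.680115936983416
edge 14 [584.9 186.5] [ 690.5 -122.5] 18.8677384611687
edge 0 [587.6 191.7] [ 697.4 -129.5] 18.872638643011225
stop top [757.5 139.7] [817.5 -51.4] 17.43081485946617
30 [ 48  53  57  88 180 188 191 189 185 189 189 191 187 190 192 195 194 157
  74  55  47 102 104 106 103 104 108 108 109 111]
120 [195 186 184 185 184 186 186 185 186 186 187 182  95  61  46 102 108 111
 110 105 104 107 107 107 107 108 108 109 108 106]
200 [ 77  88 126 142 128 108 107  92  51  56 105 106 103 108 106 104 109 106
 106 106 106 106 104 104 107 106 104 103 104 106]
280 [182 161  78  56  85 110 108 108 108 110 109 106 105 105  82  31  30  29
  28  28  27  26  26  24  25  35  71  73  73  73]
```

```bash
cat >> h.py <<'E'
BY=18.2; EDGE=615.
def hp(pivot,yaw,th):
    """TCP pose holding the bar, for rear-edge point pivot (xy), case yaw, nose-up angle th (deg)"""
    a,t=np.radians([yaw,th]); f=np.array([np.cos(a),np.sin(a),0])
    h=np.array([*pivot,0.])+f*(100*np.cos(t)-76*np.sin(t))+np.array([0,0,100*np.sin(t)+76*np.cos(t)])
    o=down(yaw,-th); return h-155*R.from_rotvec(o).as_matrix()[:,2],o
E
python3 - <<'E'
from h import *
piv=np.array([564.6,-4.7])-60*np.array([np.cos(np.radians(27.7)),np.sin(np.radians(27.7))])
p,o=hp(piv,27.7,0); print(p)
r.goto(p+[0,0,70],o)
r.line_to(p,vel=80); print(r.read_contact_force())
r.grip(0.0,25); print('w',r.read_grip_width(),r.read_contact_force(),r.read_ee_pos())
for th in(3.5,7,10.5,13.5):
    p,o=hp(piv,27.7,th); r.line_to(p,o,vel=40); print(th,np.round(r.read_contact_force(),1),np.round(r.read_wrist_torque(),2),round(r.read_grip_width(),3))
shot('side','d1'); i=cv2.imread('pics/d1.png')[150:290,180:340]; j=cv2.imread('pics/x.png') 
shot('scene','s1'); j=cv2.imread('pics/s1.png')[150:290,200:360]
cv2.imwrite('pics/c1.png',cv2.resize(np.hstack([j,i]),None,fx=2.5,fy=2.5,interpolation=2)); print(r.read_t())
E
```

```text
[600.01574503  13.89368183 231.        ]
[-0.34440264 -0.34761523 -0.23718305]
w 0.10532309944320838 [-1.26768461 -0.94768396  1.22827923] [599.95894687  13.85838232 231.01099416]
3.5 [ 0.1 -0.8 -3.5] [-0.14  0.19  0.04] 0.104
7 [-0.1  0.9 -3.8] [-0.2   0.26  0.03] 0.102
10.5 [-0.4 -1.6 -3.5] [-0.19  0.33 -0.02] 0.105
13.5 [-0.1 -0.2 -5.5] [-0.28  0.46 -0.02] 0.109
7.5917[ WARN:0@1.738] global loadsave.cpp:275 findDecoder imread_('pics/x.png'): can't open/read file: check file path/integrity
```

View pics/c1.png

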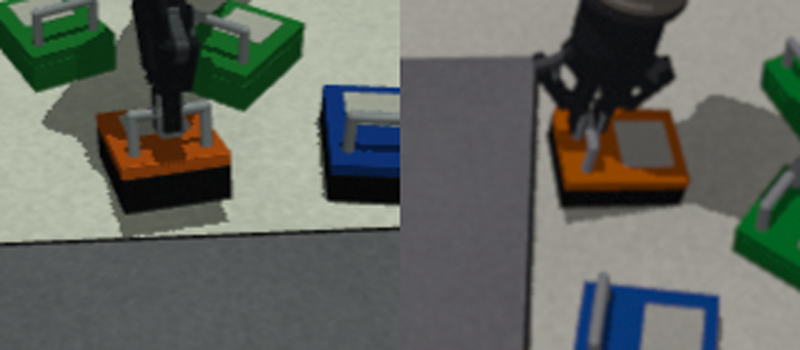

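```bash
python3 - <<'E'
from h import *
piv=np.array([564.6,-4.7])-60*np.array([np.cos(np.radians(27.7)),np.sin(np.radians(27.7))])
def F(): 
    f=[];m=[]
    for _ in range(8): f.append(r.read_contact_force()); m.append(r.read_wrist_torque()); r.dwell(.02)
    return np.round(np.mean(f,0),2),np.round(np.mean(m,0),3)
print(F())
for dz in(-.7,-1.4):
    p,o=hp(piv,27.7,13); r.line_to(p+[0,0,dz],o,vel=20); print(dz,*F())
a=np.radians(BY); n=np.array([np.cos(a),np.sin(a)]); t=np.array([-n[1],n[0]])
print('piv n,t',piv@n,piv@t)
piv2=(EDGE-77)*n-180.6*t
p2,o2=hp(piv2,BY,13); print(piv2,p2)
r.line_to(p2+[0,0,-1],o2,vel=40); print(*F(),r.read_grip_width(),r.read_t())
info=r.camera_info('wrist')
shot('side','d2'); i=cv2.imread('pics/d2.png')[150:290,180:340]
shot('scene','s2'); j=cv2.imread('pics/s2.png')[150:290,200:360]
cv2.imwrite('pics/c2.png',cv2.resize(np.hstack([j,i]),None,fx=2.5,fy=2.5,interpolation=2))
E
```

```text
(array([-0.2 , -0.34, -4.4 ]), array([-0.276,  0.454,  0.013]))
-0.7 [ 1.08  0.58 -2.2 ] [-0.077  0.073 -0.007]
-1.4 [ 1.87  0.66 -1.61] [-0.022 -0.023  0.002]
piv n,t 475.7091100815774 -190.71201998581304
[567.49265     -3.52876635] [610.69102637  10.67413714 247.5745904 ]
[-0.33 -0.13 -4.  ] [-0.135  0.469  0.009] 0.10559418403854935 10.375
```

View pics/c2.png

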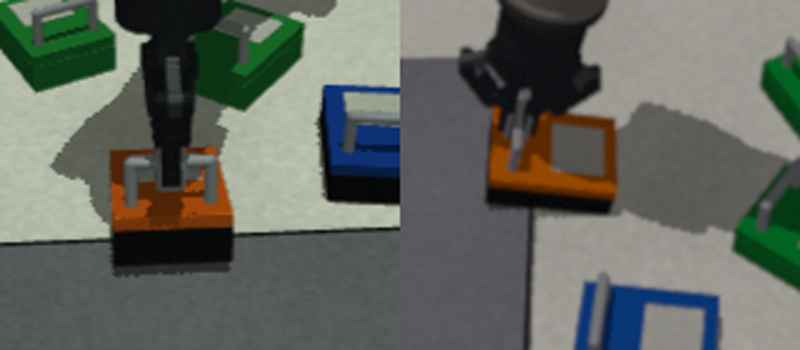

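Leading end is over the board edge with the rear behind it. Now I'll lower it until the load is off and release.

```bash
python3 - <<'E'
from h import *
def F(): 
    f=[];m=[]
    for _ in range(6): f.append(r.read_contact_force()); m.append(r.read_wrist_torque()); r.dwell(.02)
    return np.round(np.mean(f,0),2),np.round(np.mean(m,0),3)
a=np.radians(BY); n=np.array([np.cos(a),np.sin(a)]); t=np.array([-n[1],n[0]])
piv2=(EDGE-77)*n-180.6*t
for th in(12,11.3,10.8,10.4,10.0,9.6):
    p,o=hp(piv2,BY,th); r.line_to(p+[0,0,-1],o,vel=25); f=F(); print(th,*f)
    if f[0][2]>1: break
r.grip(0.9); print(r.read_grip_width(),*F())
z=R.from_rotvec(o).as_matrix()[:,2]; e=np.array(r.read_ee_pos())
r.line_to(e-z*60,vel=120)
q=np.array(r.read_ee_pos()); q=q+[-60*n[0],-60*n[1],80]
r.goto(q,down(BY)); 
import pickle; pickle.dump(r.camera_info('wrist'),open('w3.pkl','wb'))
w=shot('wrist','w3'); print(find('case','wrist'),r.read_t(),q)
s=shot('side','d3'); 
cv2.imwrite('pics/c3.png',np.hstack([w[:,:,::-1],cv2.resize(s[150:310,190:310,::-1],(288,384),interpolation=2)]))
E
```

```text
12 [ 0.93  0.5  -2.61] [-0.006  0.13   0.004]
11.3 [-0.26 -0.11  4.36] [-0.067  0.145 -0.036]
0.9002154723336199 [-0.29  0.04  0.19] [-0.051  0.19  -0.004]
[(0.96, array([623.1,  15.8,  55.8])), (0.78, array([364.5,  21.7,  40.6])), (0.73, array([ 391.7, -155.6,   41.4]))] 13.325 [549.36357301  -9.12833267 383.79566454]
```

View pics/c3.png

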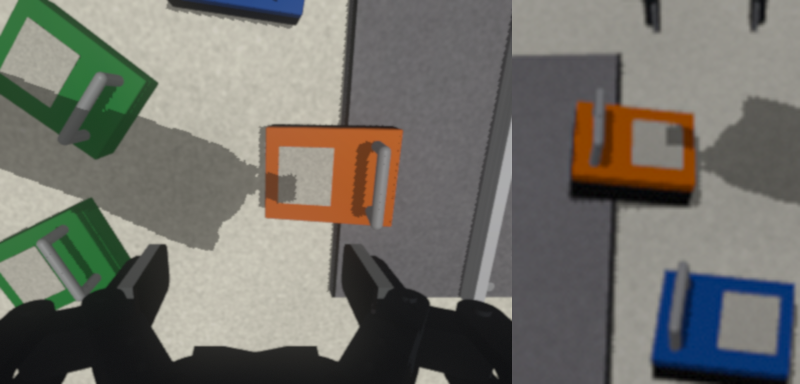

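```bash
python3 - <<'E'
from h import *; import pickle
I=pickle.load(open('w3.pkl','rb')); P=lambda u,v,z:px('wrist',u,v,z,I)[:2]
a=np.radians(BY); n=np.array([np.cos(a),np.sin(a)]); t=np.array([-n[1],n[0]])
for nm,z,A,B in(('rear',41,(266,127),(266,217)),('front',64,(402,128),(391,226)),('bar',95,(382,146),(379,226)),('edge',14,(353,0),(337,296)),('edge2',14,(347,110),(341,235)),('stopbase',14,(499,0),(464,296))):
    p,q=P(*A,z),P(*B,z); d=p-q; m=(p+q)/2
    print(nm,p,q,'len',np.hypot(*d).round(1),'yaw',np.degrees(np.arctan2(-d[0],d[1])).round(1),'n',(m@n).round(1),'t',(m@t).round(1))
for s in(108.2,-71.8): 
  x=r.solve_ik((EDGE-150)*n-180*t+[0,0] if 0 else [*((EDGE-130)*n-180.6*t),203],down(s)); print(s,None if x is None else np.round(x,2))
  x=r.solve_ik([*((EDGE+30)*n-180.6*t),203],down(s)); print(s,None if x is None else np.round(x,2))
E
```

```text
rear [546.5  35.5] [575.  -48.4] len 88.6 yaw 18.8 n 530.7 t -181.3
front [656.4  72.8] [685.4 -12.6] len 90.2 yaw 18.8 n 646.7 t -181.0
bar [633.8  53.6] [659.1  -8.3] len 66.9 yaw 22.2 n 621.2 t -180.4
edge [586.8 166.3] [ 689.4 -124.5] len 308.4 yaw 19.4 n 612.7 t -179.4
edge2 [619.1  74.5] [664.5 -51.6] len 134.0 yaw 19.8 n 613.3 t -189.6
stopbase [713.2 207.9] [830.5 -78.1] len 309.1 yaw 22.3 n 753.5 t -179.4
108.2 [-0.32  0.47  0.29  2.12 -0.24  0.58  2.03]
108.2 [-0.33  0.65  0.26  1.77 -0.23  0.75  1.94]
-71.8 [-0.74  0.63  0.85  2.14 -0.76  0.7  -0.62]
-71.8 [-0.72  0.84  0.87  1.79 -0.81  0.91 -0.73]
```

Case rests square with the board edge (about 18.8°) and its rear down. Next I push the rear face with the two half-open fingers.

```bash
python3 - <<'E'
from h import *
a=np.radians(BY+.3); n=np.array([np.cos(a),np.sin(a)]); t=np.array([-n[1],n[0]])
P=lambda s,z:np.array([*(s*n+T*t),z])
T=np.array([.0]); 
b=np.radians(BY); m=530.7*np.array([np.cos(b),np.sin(b)])-181.2*np.array([-np.sin(b),np.cos(b)])
T=m@t; o=down(BY+.3+90)
r.grip(0.6); r.goto(P(495,300),o); r.line_to(P(495,196),vel=150)
print(r.read_contact_force(),r.read_t())
for s in range(510,621,10):
    r.line_to(P(s,196),vel=45); f=np.array(r.read_contact_force()); print(s,np.round(f,1))
    if np.linalg.norm(f)>25: break
w=shot('scene','s4'); d=shot('side','d4')
cv2.imwrite('pics/c4.png',cv2.resize(np.hstack([w[170:310,200:360,::-1],d[150:290,160:320,::-1]]),None,fx=2.5,fy=2.5,interpolation=2)); print(r.read_t())
E
```

```text
[ 0.32497171 -0.9639195  -0.33533971] 15.9917
510 [ 0.8  0.1 -0.1]
520 [-0.3  0.   0.3]
530 [-0.7 -0.2  0.1]
540 [-0.6  0.1 -0.7]
550 [ 0.4  0.  -0.5]
560 [ 1.1 -0.4  0. ]
570 [ 0.4 -0.5  0.9]
580 [-0.1  0.5 -0.5]
590 [-0.1 -0.1 -0.7]
600 [ 0.   0.5 -0.9]
610 [ 0.2  0.  -0.3]
620 [ 0.5 -0.2 -0.7]
20.7
```

View pics/c4.png

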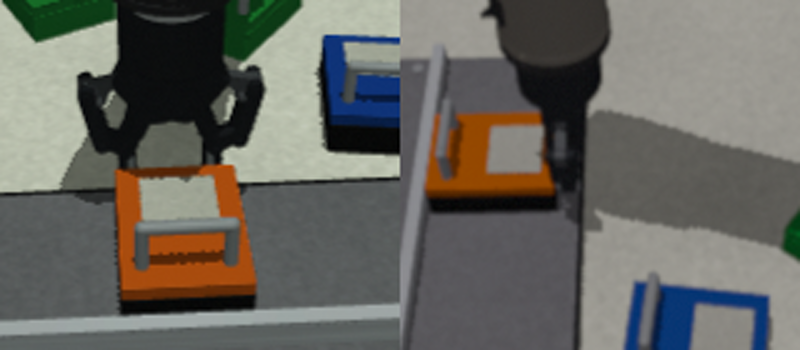

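The case lies flat on the board and is close to the stop. I'll push it home in small steps until the force rises.

```bash
python3 - <<'E'
from h import *
a=np.radians(BY+.3); n=np.array([np.cos(a),np.sin(a)])
def F(k=4):
    f=[]
    for _ in range(k): f.append(np.array(r.read_contact_force())); r.dwell(.01)
    return np.mean(f,0)
for k in range(26):
    e=np.array(r.read_ee_pos()) if k==0 else e
    e=e+[*n,0]; r.line_to(e,vel=30); f=F(); g=-f[:2]@n
    if k>8 or g>2: print(k+1,np.round(f,1),round(g,1))
    if g>15: break
print(r.read_ee_pos()[:2]@n, r.read_wrist_torque(), r.read_t())
r.line_to(e-[*(40*n),0],vel=80); r.line_to(np.array(r.read_ee_pos())+[0,0,150],vel=200)
c=np.array(r.read_ee_pos()); r.goto(c+[0,0,40],down(BY))
import pickle; pickle.dump(r.camera_info('wrist'),open('w5.pkl','wb'))
w=shot('wrist','w5'); print(find('case','wrist'),r.read_t())
d=shot('side','d5');s=shot('scene','s5')
cv2.imwrite('pics/c5.png',np.hstack([w[:,:,::-1],np.vstack([cv2.resize(x,(288,192),interpolation=2)[:,:,::-1] for x in(d[150:270,160:340],s[200:320,200:380])])]))
E
```

```text
3 [-2.2 -1.  -0. ] 2.4
7 [-4.9 -0.9  1.9] 4.9
8 [-10.5  -2.2   5.1] 10.6
9 [-15.3  -3.4   7.5] 15.6
627.335539815479 [-0.69724741  2.88988961 -0.06304698] 23.25
[(0.69, array([720. ,  51.9,  55.6])), (0.55, array([ 416.4, -143.4,   41.3]))] 26.2333
```

View pics/c5.png

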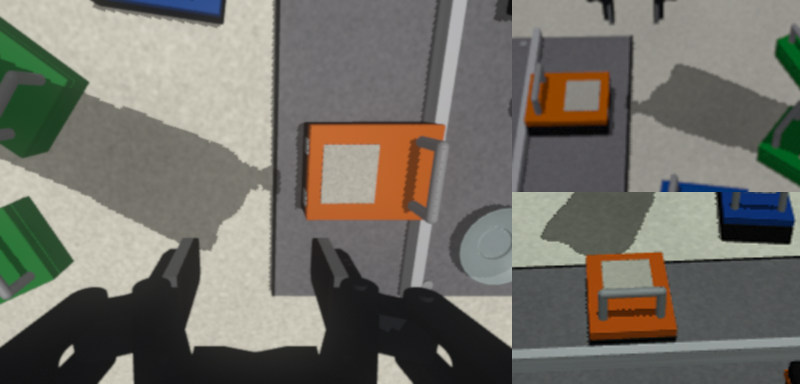

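```bash
python3 - <<'E'
from h import *; import pickle
I=pickle.load(open('w5.pkl','rb')); P=lambda u,v,z:px('wrist',u,v,z,I)[:2]
im=cv2.imread('pics/w5.png').astype(int)
m=((im[:,:,2]>im[:,:,1]*1.6)&(im[:,:,2]>60)&(im[:,:,0]<im[:,:,2]*.5)).astype(np.uint8)
c=max(cv2.findContours(m,0,1)[0],key=cv2.contourArea)
print(cv2.minAreaRect(np.array([P(u,v,56) for u,v in c[:,0]],np.float32)))
g=im.sum(2)//3
us=[];
for v in list(range(8,115,6))+list(range(232,262,6)):
    b=np.where(g[v,380:470]>140)[0]; us.append((380+b[0]-.5,v))
q=np.array([P(u,v,36) for u,v in us],np.float32); l=cv2.fitLine(q,cv2.DIST_HUBER,0,.01,.01).ravel()
d=l[:2]*np.sign(l[1]); print('stop yaw',np.degrees(np.arctan2(-d[0],d[1])),'n',l[2:]@[d[1],-d[0]])
nn=np.array([d[1],-d[0]])
ri=np.array([P(u,v,56) for u,v in c[:,0]]); s=ri@nn
print('lid n range',np.percentile(s,[0,2,98,100]))
# rear edge and side edge line fits (pixels)
for nm,sel in(('rear',s<s.min()+4),('left',None)):
    tt=ri@np.array([-nn[1],nn[0]])
    if sel is None: sel=tt>tt.max()-3
    e=cv2.fitLine(ri[sel].astype(np.float32),cv2.DIST_HUBER,0,.01,.01).ravel(); print(nm,sel.sum(),np.degrees(np.arctan2(e[1],e[0]))%90)
print('z check rear bottom', g[140,295:312], g[200,295:312])
cv2.imwrite('pics/z5.png',cv2.resize(cv2.imread('pics/w5.png')[100:240,280:460],None,fx=4,fy=4,interpolation=2))
E
```

```text
((718.3078002929688, 48.565223693847656), (120.56106567382812, 90.25484466552734), 18.265806198120117)
stop yaw 18.231716 n 759.22595
lid n range [637.15933903 637.40050566 757.11020757 757.69784263]
rear 98 18.7844
left 137 17.996027
z check rear bottom [107  97  83  72  68  68  68  63  51  47  62  82 104 111 101 101 110] [ 90  73  68  67  65  58  46  48  64  79  89  88  86  98 108 110 110]
```

View pics/z5.png

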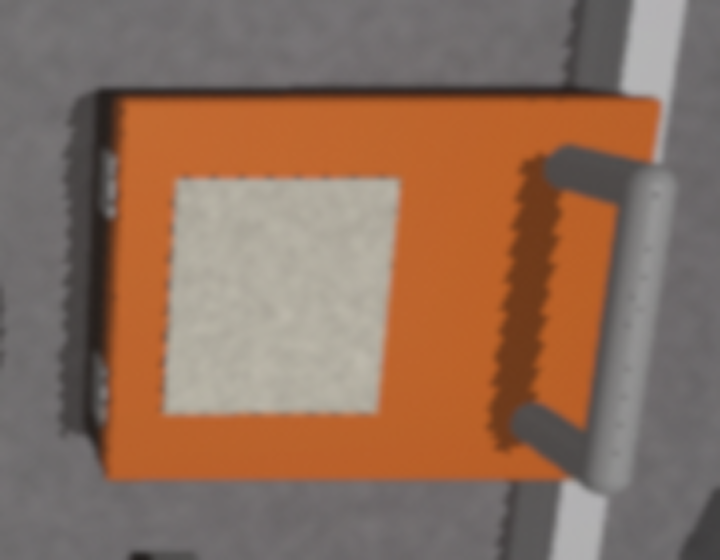

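```bash
python3 - <<'E'
from h import *
print(find('spare','side'),r.read_t(),r.read_contact_force()); r.sign_off()
E
```

```text
[(0.72, array([474.3, 180.7,  41.4]))] 26.3833 [ 0.5619045   0.40655804 -0.4811946 ]
the job is handed in; nothing more can be done
```

The orange case is on the board, flat and square against the back stop, and the job was handed in at 26.4 s of the 51 s allowed.

I gripped the handle and tilted the leading end up about 13°. I then dragged the case forward so the leading end lay over the board's front edge, lowered it and let go. Two half-open fingers on the rear face then slid it home, stopping at about 16 N of push against the stop.

**Last checks:**
- **Square:** case yaw is 18.27° and the stop is at 18.23°. Fits to single lid edges scatter by about 0.5° (18.0° and 18.8°).
- **Flat:** the lid outline measured at board height is 120.6 x 90.3 mm, against the true 120 x 90 mm.
- **Against the stop:** the picture puts the lid front 1.5 to 2 mm short of the stop. That is within the 2 mm calibration, and the push force rose steeply, so I take it as touching.
- **Blue case:** it was found where it started, to within 2 mm.
- **Robot:** clear of everything, with no contact force beyond the sensor noise.

**Less certain:**
- **Rear edge while tilted:** at full tilt the force and moment readings left it open whether the rear edge was slightly unloaded. I lowered the handle 1 to 2 mm before the drag. Right after the drag the readings were similar again, so I can't say for certain that the rear stayed in contact throughout.
- **Camera disagreement:** the networks' positions from the scene and side cameras differed by about 35 mm in x. I worked from close wrist-camera views instead.

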